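# Close up a pantry row and clamp its stop

## Robot

A 6-joint arm with a two-finger parallel gripper is mounted at the origin on the work surface. World frame = base frame: x ahead of the robot, y to its left, z up, the work surface at z = 0. Lengths are in m, angles in rad, forces in N, time in s.
With the tool pointing down it reaches from about 0.375 to 0.9 m from the base axis. Payload 3.1 kg.
Tool frame: the origin (TCP) lies on the centre line of the jaws, within the pads' length; the fingertips stand 19 mm ahead of it and the grasp point (between the pads) is the TCP; z points along the fingers, y is the line along which they close (so a half turn about z gives the same grasp; the last joint's range is limited). The gripper opens to 85 mm and grips with 20 to 120 N. Pads are 22 mm wide; open, the fingers measure 114 mm over their backs; the gripper's body (76 mm by 85 mm) begins 54 mm behind the grasp point. The pads swing forward as they close: fully open they stand 13 mm farther back than shut.
Start: joints at [-1.351, 0.527, 1.433, -0, 1.181, -0.178], TCP at [0.242, -0.576, 0.214] pointing down, gripper open.
Joint ranges: [-3.08, 3.08], [-0.75, 2.2], [0.22, 2.44], [-1.43, 4.57], [0, 2.65], [-2.85, 2.85]. Speed limits (rad/s): [2.79, 2.79, 3.14, 3.14, 3.14, 3.14].

## Interface

Orientations are given as a unit quaternion [x, y, z, w].
In Python, from station import manip, cams, sign_off gives the robot as it stands.
- The arm moves only by the tool carry_out, never from a script. Its argument "targets" is a list that holds one entry, the list of rows, each a list of 7 numbers: the shift along the tool's x, y, z in cm, then the turn, a rotation vector about the tool's x, y, z in degrees, then the finger opening in cm, from 0 to 8.54. A call has 1 to 12 rows; each row is the pose to reach, as a shift and turn from the pose commanded when the call began, along the tool's axes at that moment; what a row does not reach only later rows make up. A row lasts 1/12 s, in which the tool goes at most 41.7 mm and 7.16 degrees, less where a joint would pass 70% of its speed; a pose out of reach is approached as far as the arm can. A call with a gripper value outside its range is refused whole. The fingers move at their own pace and stop on an object; "force" is the grip in N (left out, the last holds). Time passes only in rows, so rows that repeat a pose let the fingers close. It gives the time, the measured TCP pose, the force, the opening and the grip force at its end, in the units of the state.
- manip.sense(): the state, without advancing time (a new reading comes with each control period).
- cams.snapshot(name): name is "scene" or "top"; returns the picture (384x512x3 uint8, red, green, blue); there is no depth.
- cams.camera_info(name): a dict with "K" (3x3 intrinsics, pixels), "T" (4x4, takes a point from camera to world coordinates). Camera axes: x right, y down, z forward; pixel columns grow to the right and rows downward; lengths in m; the calibration is good to about 2 mm. A picture is of the moment at which its call begins. camera_info takes no time and is no camera call.
- sign_off(): hands the job in; it is judged then, once.
The state is a dict: "t": time; "q": joint angles; "qd": joint speeds; "tau": joint torques, N m; "tcp_pos": TCP position; "tool_rot": TCP orientation; "force": force on the tool from outside, world axes, zero at the start; "ft_torque": the same for the moment, N m; "finger_gap": opening from 0.0 (shut) to 1.0 (fully open); "gripper_force": force on a finger pad.
Only numpy, scipy, OpenCV 4.12 (cv2) and the standard library are available. Lean on these libraries where they do the work, as an engineer would, in place of code of your own. Each camera call takes 0.05 s, during which the arm holds its last target. There are 200 camera calls.

## Task

The packages in the pantry organiser stand loose with gaps between them. Loosen the clamp knob of the sliding stop, slide the stop along its rail so that it gently closes the row up, with no gaps, against the end plate without shifting the end plate along, then turn the knob fully tight again and let go. Keep the packages upright in the tray and leave the other things on the counter where they are.

Things in the scene. Friction and masses are not known exactly. Their poses are not given: they have to be found in the camera images.
- rack: Fixed organiser at a small yaw: white tray 500 mm long (its y), 150 mm wide (x -84 to +66 mm), with an aluminium rail 22 mm wide along its robot-side edge (centre x = -68 mm, top z = 60 mm). Origin: mid-length, on the counter; z up. Tray floor at z = 8 mm, free from x = -57 to +56 mm; low lip (top z = 25 mm) on the +x edge
- stop (a joint): Stop's position along the rail, m; grows to the rack's +y, towards the end plate. The stop: grey carriage on the rail (46 mm across, 50 along, top z = 82 mm) with a steel plate across the tray, 102 mm wide, 6 thick, 75 tall (top z = 85 mm). Loosened, it slides with about 2 N, up to 8 N pushing the packages; clamped, it holds about 30 N
- stop_face (a point): Middle of the stop plate's face that looks to the rack's +y, towards the packages; axes as the rack's. Moves with the stop
- knob_grip (a point): Grip point on the vertical axis of the clamp knob on the stop's carriage, 112 mm above the counter, 25 mm behind (-y of) the stop face. Knob: black bar 60 mm long, 14 thick, 32 tall (z = 94 to 126 mm); the point's x axis runs along the bar and turns with it. Moves with the stop, which may be slid by the knob while it is held
- knob (a joint): Knob angle, rad, between end stops: 0 = fully tight (bar across the rail, along the rack's x); grows anticlockwise from above as it loosens, to 1.5 (bar nearly along the rail). The clamp lets go from about 0.8. Stays where left; turning takes up to 0.25 N m. Starts tight (up to 0.12)
- end_face (a point): Middle of the end plate's face that looks to the rack's -y, towards the packages; axes as the rack's. The end plate: a steel plate like the stop's on a grey block without knob, held on the rail by friction; it slips if pushed with more than about 14 N. It stands at a different place along the rail each time
- tea_carton: Cardboard carton, 50 mm wide along the row (its y), 90 mm deep, 80 mm tall, 0.16 kg; origin at the centre of its underside. Loose in the tray between stop and end plate; the order of the three packages varies
- tin: Metal tin, 38 mm wide along the row (its y), 90 mm deep, 70 mm tall, 0.22 kg; origin at the centre of its underside. The three packages together are 150.5 mm wide
- tub: Clear tub with a white lid, 62.5 mm wide along the row (its y), 90 mm deep, 72 mm tall, 0.25 kg; origin at the centre of its underside
- jar: Bystander: glass jar, 68 mm across, 85 mm tall; origin under its centre
- can: Bystander: food can, 66 mm across, 95 mm tall; origin under its centre
- mug: Bystander: white mug, 82 mm across, 90 mm tall; origin under its centre
- bowl: Bystander: white bowl, 130 mm across, 55 mm tall; origin under its centre
- bottle: Bystander: amber bottle, 52 mm across, 140 mm tall; origin under its centre
- shaker: Bystander: turned wooden salt shaker, 44 mm across, 78 mm tall; origin under its centre
Things that resemble listed ones, but are neither listed nor needed, are in the scene too. What is shaped like the tub but pink or purple is not meant.

How it is judged:
On the way, in this order (a step that is already met when the one before it is completed fails the run):
1. the clamp knob is loosened (turned past 0.8 rad) (value of joint knob above 0.8 rad), for 0.1 s.
2. the row is closed up: stop face to end plate face at most 157 mm, packages upright between them (y of stop_face in the frame of end_face above -0.157 m and angle between each of tea_carton, tin, tub's own z axis and vertical below 0.12 rad and z of tea_carton in the frame of rack between 0.004 and 0.014 m and y of each of tea_carton, tin, tub in the frame of end_face below -0.012 m and y of each of tea_carton, tin, tub in the frame of stop_face above 0.012 m and z of tin in the frame of rack between 0.004 and 0.014 m and z of tub in the frame of rack between 0.004 and 0.014 m), for 0.2 s.
3. the clamp knob is tight again (below 0.2 rad) (value of joint knob below 0.2 rad), for 0.2 s.
At the end, for the whole second after the job is handed in: The three packages stand upright (within 0.12 rad) on the tray floor between stop and end plate, the two plate faces are at most 157 mm apart (about 6 mm of gaps in all), the clamp knob is tight (below 0.2 rad), and stop and packages are at rest (all of step 2 and value of joint knob below 0.2 rad and velocity of joint stop between -0.005 and 0.005 m/s and linear speed of each of tea_carton, tin, tub below 0.02 m/s); the robot touches nothing.
It fails at once if the end plate is shifted by more than 8 mm (distance of end_face from where it was at the start of the episode above 0.008 m).
It fails at once if a package is tipped (more than 0.5 rad) (angle between any of tea_carton, tin, tub's own z axis and vertical above 0.5 rad).
It fails at once if another thing on the counter is moved by more than 30 mm (distance of any of jar, can, mug, bowl, bottle, shaker from where it was at the start of the episode above 0.03 m).
It also fails if it takes over 43 s, if anything falls off the work surface, if the arm or the gripper's body presses on something with over 40 N, if the wrist force passes 120 N, or if a joint passes its speed limit or range.

## Working session

There is one attempt and no reset: what is moved stays moved. The work goes in short steps, Python scripts to look and compute and a tool call to move; the robot and the scene stay as the last step left them, time stands still between calls to the robot, and variables do not carry over. Pictures are saved under pics/ and viewed, at most 11 in all, crops included, and the job is handed in when it is done.

Besides the shell and the picture viewer there is one more tool, called after "Emit:" in YAML: its name, and indented under it one key for each argument. carry_out: Moves the arm, as the interface text tells. Its arguments: {"type":"object","properties":{"targets":{"type":"array"},"force":{"type":"number"}},"required":["targets"]}

```bash
mkdir -p pics; python3 - <<'E'
from station import manip,cams
import cv2
for n in("scene","top"):
    cv2.imwrite(f"pics/{n}0.png",cv2.resize(cams.snapshot(n),(800,600),interpolation=cv2.INTER_CUBIC)[:,:,::-1])
    i=cams.camera_info(n);print(n,i["K"],i["T"])
s=manip.sense();print(s)
E
```

```text
scene [[373.69848385   0.         254.17557998]
 [  0.         373.69848385 191.92053934]
 [  0.           0.           1.        ]] [[ 0.88769034  0.28181233 -0.36412591  1.03048254]
 [ 0.46041375 -0.55187321  0.69530938 -0.93369733]
 [-0.00500458 -0.78486799 -0.61964279  0.93527715]
 [ 0.          0.          0.          1.        ]]
top [[465.09590365   0.         257.99707305]
 [  0.         465.09590365 191.0018842 ]
 [  0.           0.           1.        ]] [[ 0.01789714 -0.99582278  0.08953589  0.44478424]
 [-0.99982773 -0.01738441  0.00650321 -0.02266115]
 [-0.00491951 -0.08963685 -0.99596237  1.40395082]
 [ 0.          0.          0.          1.        ]]
{'t': 0.1, 'q': array([-1.35150606e+00,  5.28370882e-01,  1.43377848e+00,  8.57312977e-08,
        1.18139777e+00, -1.78498121e-01]), 'qd': array([-8.14300790e-04, -1.36317474e-03, -1.36281935e-03, -1.62344735e-04,
       -4.56673897e-05, -1.92760037e-03]), 'tau': array([-2.96401422e-04, -4.43303883e+01, -1.78586304e+01, -2.00598943e-04,
        3.82524566e-03,  2.83288648e-05]), 'tcp_pos': array([ 0.2419912 , -0.57551599,  0.21303156]), 'tool_rot': array([ 9.80285203e-01,  1.97585336e-01, -1.98908640e-05, -9.77038491e-04]), 'force': array([ 0.04362831,  0.2629883 , -0.51910321]), 'ft_torque': array([ 0.03067008, -0.01335711,  0.01050871]), 'gripper_force': 0.0, 'finger_gap': 1.0020690079848182}
```

View pics/scene0.png

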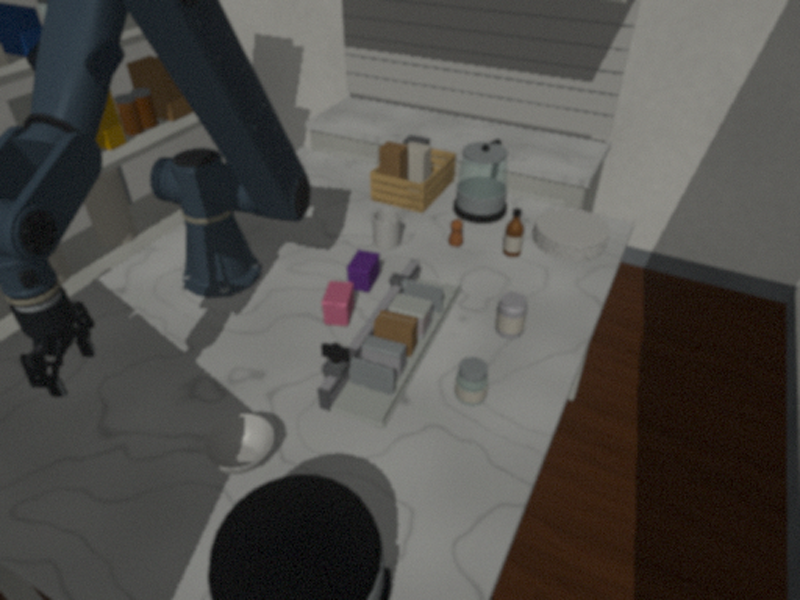

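View pics/top0.png

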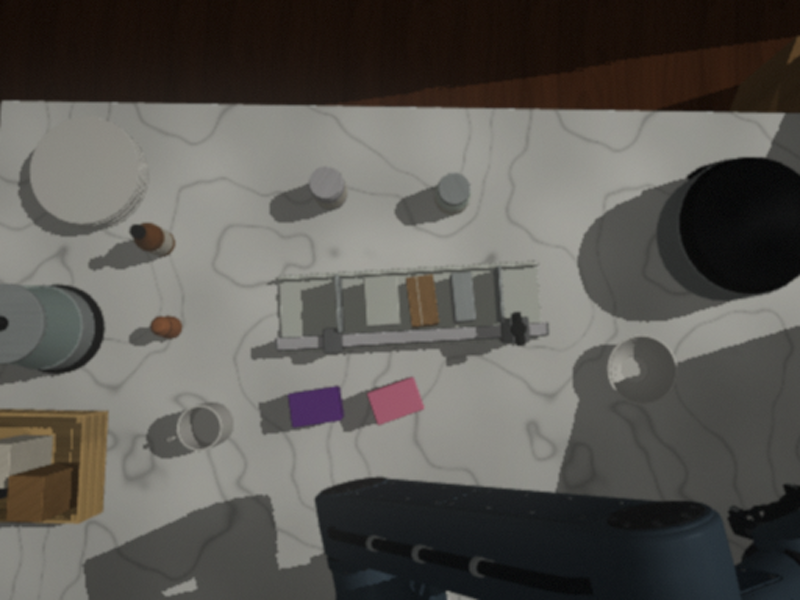

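The scene view shows the rack mid-counter. In the top view (800 px scale), the knob is near (517,328), the stop plate at x≈498, the tin at 463, the carton at 422, the tub at 382 and the end plate at 338. I'll zoom in on the rack.

```bash
python3 - <<'E'
from station import cams
import cv2
a=cams.snapshot("top").astype(float)
for _ in range(5):a+=cams.snapshot("top")
a=(a/6).clip(0,255).astype('uint8')
c=cv2.convertScaleAbs(a[160:240,165:365],alpha=1.5)
cv2.imwrite("pics/crop1.png",cv2.resize(c,(800,320),interpolation=cv2.INTER_CUBIC)[:,:,::-1])
E
```

```text
(no output)
```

View pics/crop1.png

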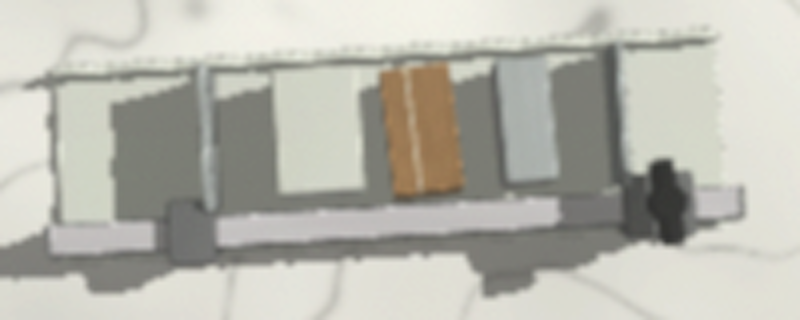

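```bash
cat > h.py <<'E'
from station import manip,cams
import numpy as np
from scipy.spatial.transform import Rotation as R
def ray(n,u,v,z):
    i=cams.camera_info(n);T=np.array(i["T"]);d=T[:3,:3]@np.linalg.solve(i["K"],[u,v,1])
    return T[:3,3]+d*(z-T[2,3])/d[2]
def crop(x,y,z): return ray("top",165+(x+.5)/4-.5,160+(y+.5)/4-.5,z)
E
python3 - <<'E'
from h import *
P=lambda n,x,y,z:print(n,crop(x,y,z).round(4)) 
a,b=crop(50,239,.06),crop(743,202,.06)
print("rail",a,b,np.linalg.norm(a-b)); d=a-b; yaw=np.arctan2(-d[0],d[1]);print("yaw deg",np.degrees(yaw))
c=(a+b)/2; Rz=R.from_euler('z',yaw); o=c-Rz.apply([-.068,0,.06]);print("origin",o)
for n,x,y,z in [("knob",667,202,.126),("knobA",662,160,.126),("knobB",672,243,.126),("stoptopface",618,45,.085),("stoptopface2",624,170,.085),("endtop face",205,70,.085),("endtop2",212,205,.085),("lipR",714,38,.025),("lipL",50,72,.025)]:
    w=crop(x,y,z);print(n,w.round(4),"rack",Rz.inv().apply(w-o).round(4))
s=manip.sense();print(R.from_quat(s['tool_rot']).as_matrix().round(3),s['tcp_pos'])
E
```

```text
rail [0.47926879 0.21816438 0.06      ] [ 0.51482198 -0.28161114  0.06      ] 0.5010385194145703
yaw deg 4.069070695108057
origin [ 5.64873970e-01 -2.68981719e-02  6.24500451e-17]
knob [ 0.5105 -0.2168  0.126 ] rack [-0.0677 -0.1855  0.126 ]
knobA [ 0.5393 -0.2132  0.126 ] rack [-0.0387 -0.184   0.126 ]
knobB [ 0.4824 -0.2203  0.126 ] rack [-0.096  -0.1871  0.126 ]
stoptopface [ 0.6241 -0.1876  0.085 ] rack [ 0.0477 -0.1645  0.085 ]
stoptopface2 [ 0.5348 -0.1924  0.085 ] rack [-0.0418 -0.163   0.085 ]
endtop face [0.601 0.107 0.085] rack [0.0456 0.131  0.085 ]
endtop2 [0.5047 0.0995 0.085 ] rack [-0.051   0.1303  0.085 ]
lipR [ 0.6388 -0.2667  0.025 ] rack [ 0.0567 -0.2445  0.025 ]
lipL [0.6046 0.2286 0.025 ] rack [0.0578 0.252  0.025 ]
[[ 0.922  0.387 -0.   ]
 [ 0.387 -0.922  0.   ]
 [ 0.    -0.    -1.   ]] [ 0.24211461 -0.57606136  0.21377471]
```

The checks agree: the rail measures 501 mm, the knob and stop face are 24 mm apart, and the yaw is 4.07°. The knob is at about (0.510, -0.218) with its bar at about 7°. The stop has to travel about 140 mm. First I'll move above the knob.

Emit:
carry_out:
  targets:
    - [[2.3, -1.4, 0, 0, 0, 1, 6], [5.8, -3.4, 0, 0, 0, 2.4, 6], [9.3, -5.4, 0, 0, 0, 3.8, 6], [12.7, -7.5, 0, 0, 0, 5.2, 6], [16.2, -9.5, 0, 0, 0, 6.6, 6], [19.7, -11.6, 0, 0, 0, 8.1, 6], [23.2, -13.6, 0, 0, 0, 9.5, 6], [26.6, -15.6, 0, 0, 0, 10.9, 6], [30.1, -17.7, 0, 0, 0, 12.3, 6], [33.6, -19.7, 0, 0, 0, 13.7, 6], [36.7, -21.5, 0, 0, 0, 15, 6], [38.6, -22.7, 0, 0, 0, 15.8, 6]]
  force: 40

```text
t: 1.4
tcp_pos: [0.5119, -0.2143, 0.2142]
tool_rot: [0.998, 0.062, 0.001, -0.0]
force: [0.1, 0.0, 0.5]
finger_gap: 0.704
gripper_force: 0.0
```

Emit:
carry_out:
  targets:
    - [[0, 0, 0.5, 0, 0, 0, 6], [0, 0, 2, 0, 0, 0, 6], [0, 0, 4, 0, 0, 0, 6], [0, 0, 5, 0, 0, 0, 6], [0, 0, 5, 0, 0, 0, 6], [0, 0, 5, 0, 0, 0, 6]]

```text
t: 1.9
tcp_pos: [0.5095, -0.2178, 0.1635]
tool_rot: [0.998, 0.061, -0.001, -0.0]
force: [-0.1, 0.7, -0.9]
finger_gap: 0.701
gripper_force: 0.0
```

```bash
python3 - <<'E'
from h import *
import cv2
s=manip.sense();print(s['tcp_pos'],R.from_quat(s['tool_rot']).as_matrix().round(3))
a=cams.snapshot("scene")[190:290,170:320]
cv2.imwrite("pics/c2.png",cv2.resize(cv2.convertScaleAbs(a,alpha=1.6),(800,533),interpolation=cv2.INTER_CUBIC)[:,:,::-1])
E
```

```text
[ 0.50948056 -0.21778324  0.16345404] [[ 0.993  0.121 -0.001]
 [ 0.121 -0.993  0.001]
 [-0.001 -0.001 -1.   ]]
```

View pics/c2.png

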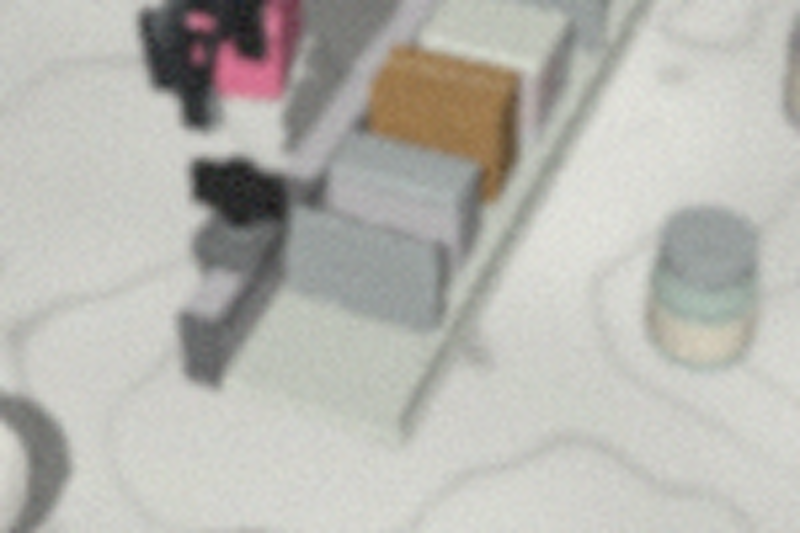

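The open fingers, at about (180-260, 20-110) in the crop, hover above and astride the black knob at (240,190). Next I'll descend and grip.

Emit:
carry_out:
  targets:
    - [[0, 0, 1.5, 0, 0, 0, 6], [0, 0, 3, 0, 0, 0, 6], [0, 0, 4.2, 0, 0, 0, 6], [0, 0, 4.6, 0, 0, 0, 6], [0, 0, 4.6, 0, 0, 0, 6], [0, 0, 4.6, 0, 0, 0, 3.5], [0, 0, 4.6, 0, 0, 0, 2], [0, 0, 4.6, 0, 0, 0, 0.8], [0, 0, 4.6, 0, 0, 0, 0.8], [0, 0, 4.6, 0, 0, 0, 0.8], [0, 0, 4.6, 0, 0, 0, 0.8], [0, 0, 4.6, 0, 0, 0, 0.8]]
  force: 40

```text
t: 2.95
tcp_pos: [0.5101, -0.2174, 0.1181]
tool_rot: [0.998, 0.061, 0.0, 0.0]
force: [-0.0, 0.3, 0.5]
finger_gap: 0.093
gripper_force: 0.0
```

```bash
python3 - <<'E'
from h import *
import cv2
s=manip.sense();print(s['tcp_pos'],s['finger_gap'],s['gripper_force'],s['force'])
a=cams.snapshot("scene")[190:265,170:270]
b=cams.snapshot("top")[170:245,280:380]
c=np.hstack([a,b])
cv2.imwrite("pics/c3.png",cv2.resize(cv2.convertScaleAbs(c,alpha=1.7),(800,300),interpolation=cv2.INTER_CUBIC)[:,:,::-1])
E
```

```text
[ 0.51014111 -0.21735822  0.11808026] 0.09294017832553866 0.0 [-0.04113252  0.28833794  0.5162308 ]
```

View pics/c3.png

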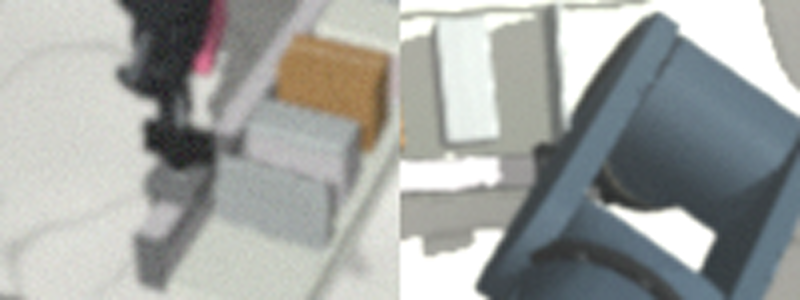

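```bash
python3 - <<'E'
from h import *
i=cams.camera_info("scene");T=np.linalg.inv(np.array(i["T"]))
def pr(p):
    c=T[:3,:3]@p+T[:3,3];u=i["K"]@(c/c[2]);return ((u[0]-170)*4).round(),((u[1]-190)*4).round()
for n,p in dict(tcp=[.5101,-.2174,.118],tip=[.5101,-.2174,.099],top=[.5101,-.2174,.126],A=[.539,-.2135,.126],B=[.481,-.221,.126],A0=[.539,-.2135,.094],B0=[.481,-.221,.094]).items():print(n,pr(np.array(p)))
E
```

```text
tcp (np.float64(176.0), np.float64(132.0))
tip (np.float64(178.0), np.float64(150.0))
top (np.float64(176.0), np.float64(125.0))
A (np.float64(209.0), np.float64(133.0))
B (np.float64(142.0), np.float64(116.0))
A0 (np.float64(212.0), np.float64(162.0))
B0 (np.float64(146.0), np.float64(145.0))
```

Emit:
carry_out:
  targets:
    - [[0, 0, 0, 0, 0, 0, 0], [0, 0, 0, 0, 0, 0, 0], [0, 0, 0, 0, 0, 0, 0], [0, 0, 0, 0, 0, 0, 0]]
  force: 50

```text
t: 3.38
tcp_pos: [0.51, -0.2174, 0.1179]
tool_rot: [0.998, 0.061, -0.0, -0.0]
force: [1.1, 0.9, -0.3]
finger_gap: 0.002
gripper_force: 0.0
```

```bash
python3 - <<'E'
from h import *
import cv2
a=np.mean([cams.snapshot("scene") for _ in range(4)],0)[180:255,185:245]
a=255*np.clip(a/110,0,1)**.55
a=cv2.resize(a.astype('uint8'),(480,600),interpolation=cv2.INTER_CUBIC)
i=cams.camera_info("scene");T=np.linalg.inv(np.array(i["T"]))
b=a.copy()
def pr(p):
    c=T[:3,:3]@np.array(p)+T[:3,3];u=i["K"]@(c/c[2]);return int((u[0]-185+.5)*8),int((u[1]-180+.5)*8)
for p,col in [([.5101,-.2174,.118],(255,0,0)),([.5101,-.2174,.099],(0,255,0)),([.539,-.2135,.126],(255,255,0)),([.481,-.221,.126],(255,255,0))]:
    cv2.circle(b,pr(p),3,col,-1)
cv2.imwrite("pics/c4.png",np.hstack([a[:, :400],b[:, :400]])[:,:,::-1])
print(manip.sense()['t'])
E
```

```text
3.5833
```

View pics/c4.png

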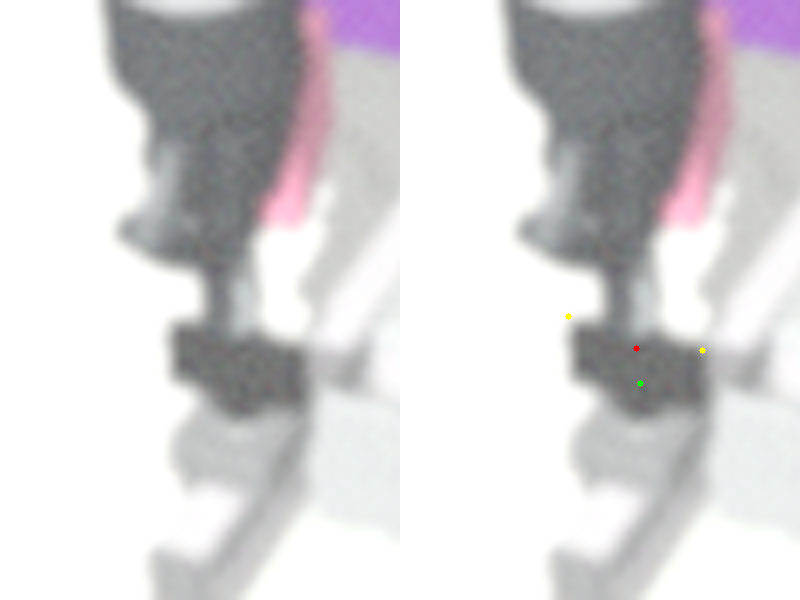

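The closed fingers, at about (230,330), seem to end at the knob's top or behind it. I'll check the gripper geometry against the pictures already saved, from before and during the approach.

```bash
python3 - <<'E'
from h import *
def pr(n,p):
    i=cams.camera_info(n);T=np.linalg.inv(np.array(i["T"]))
    c=T[:3,:3]@np.array(p)+T[:3,3];return (i["K"]@(c/c[2]))[:2]
t=np.array([.2421,-.576,.2137]);y=np.array([.387,-.922,0])
for s in(-1,0,1):
  for dz in (-.054,0,.006,.019):
    p=t+y*s*.05+[0,0,-dz];print("start",s,dz,"scene800",(pr("scene",p)*1.5625).round(),"top800",(pr("top",p)*1.5625).round())
t=np.array([.5095,-.2178,.1635]);y=np.array([.121,-.993,0])
for s in(-1,0,1):
  for dz in (-.054,0,.019):
    print("c2",s,dz,((pr("scene",t+y*s*.035+[0,0,-dz])-[170,190])*5.333).round())
import cv2
a=cv2.imread("pics/scene0.png")[270:430,0:200];a=(255*(np.clip(a/120.,0,1)**.6)).astype('uint8')
b=cv2.imread("pics/c2.png")[0:300,80:380];b=(255*(np.clip(b/200.,0,1)**.5)).astype('uint8')
cv2.imwrite("pics/c5.png",np.hstack([cv2.resize(a,(450,360)),cv2.resize(b,(350,360))]))
E
```

```text
start -1 -0.054 scene800 [ 85. 343.] top800 [737. 516.]
start -1 0 scene800 [ 96. 366.] top800 [721. 509.]
start -1 0.006 scene800 [ 97. 369.] top800 [720. 508.]
start -1 0.019 scene800 [ 99. 374.] top800 [716. 507.]
start 0 -0.054 scene800 [ 70. 364.] top800 [767. 504.]
start 0 0 scene800 [ 81. 387.] top800 [750. 497.]
start 0 0.006 scene800 [ 83. 390.] top800 [748. 496.]
start 0 0.019 scene800 [ 85. 395.] top800 [745. 495.]
start 1 -0.054 scene800 [ 53. 387.] top800 [797. 491.]
start 1 0 scene800 [ 66. 410.] top800 [779. 485.]
start 1 0.006 scene800 [ 67. 412.] top800 [777. 485.]
start 1 0.019 scene800 [ 70. 418.] top800 [773. 483.]
c2 -1 -0.054 [247.  12.]
c2 -1 0 [254.  83.]
c2 -1 0.019 [256. 107.]
c2 0 -0.054 [221.  48.]
c2 0 0 [228. 119.]
c2 0 0.019 [231. 144.]
c2 1 -0.054 [194.  86.]
c2 1 0 [202. 157.]
c2 1 0.019 [205. 182.]
```

View pics/c5.png

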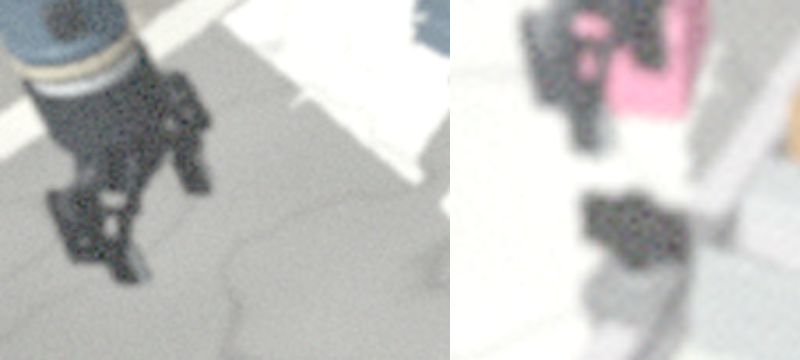

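The visible fingertips are about 35 mm higher along the tool axis than stated, in both the start and approach pictures. This agrees with the free closing, because the fingers shut above the knob. I'll open, go 30 mm lower (tips still at or above z≈0.096), and close again.

Emit:
carry_out:
  targets:
    - [[0, 0, 0, 0, 0, 0, 5], [0, 0, 0, 0, 0, 0, 5], [0, 0, 0, 0, 0, 0, 5], [0, 0, 0, 0, 0, 0, 5], [0, 0, 0.8, 0, 0, 0, 5], [0, 0, 1.6, 0, 0, 0, 5], [0, 0, 2.4, 0, 0, 0, 5], [0, 0, 3, 0, 0, 0, 5], [0, 0, 3, 0, 0, 0, 5]]

```text
t: 4.33
tcp_pos: [0.5089, -0.2166, 0.0859]
tool_rot: [0.998, 0.061, -0.002, -0.001]
force: [0.0, 0.6, -0.6]
finger_gap: 0.585
gripper_force: 0.0
```

Emit:
carry_out:
  targets:
    - [[0, 0, 0, 0, 0, 0, 3], [0, 0, 0, 0, 0, 0, 1.5], [0, 0, 0, 0, 0, 0, 0.8], [0, 0, 0, 0, 0, 0, 0.8], [0, 0, 0, 0, 0, 0, 0.8], [0, 0, 0, 0, 0, 0, 0.8], [0, 0, 0, 0, 0, 0, 0.8]]
  force: 50

```text
t: 4.92
tcp_pos: [0.5104, -0.2179, 0.0883]
tool_rot: [0.998, 0.061, 0.0, 0.001]
force: [0.3, -1.3, 0.5]
finger_gap: 0.153
gripper_force: 51.7
```

Gripped: opening 13 mm, force 52 N. Now I'll loosen by turning anticlockwise, which is negative about the tool's z.

Emit:
carry_out:
  targets:
    - [[0, 0, 0, 0, 0, -3, 0.8], [0, 0, 0, 0, 0, -9, 0.8], [0, 0, 0, 0, 0, -15, 0.8], [0, 0, 0, 0, 0, -21, 0.8], [0, 0, 0, 0, 0, -27, 0.8], [0, 0, 0, 0, 0, -33, 0.8], [0, 0, 0, 0, 0, -39, 0.8], [0, 0, 0, 0, 0, -45, 0.8], [0, 0, 0, 0, 0, -51, 0.8], [0, 0, 0, 0, 0, -57, 0.8], [0, 0, 0, 0, 0, -63, 0.8], [0, 0, 0, 0, 0, -68, 0.8]]

```text
t: 5.92
tcp_pos: [0.5104, -0.2177, 0.0882]
tool_rot: [0.792, 0.61, 0.0, 0.0]
force: [0.5, -1.1, 1.7]
finger_gap: 0.151
gripper_force: 50.4
```

Emit:
carry_out:
  targets:
    - [[0, 0, 0, 0, 0, 0, 0.8], [0, 0, 0, 0, 0, 0, 0.8]]

```text
t: 6.08
tcp_pos: [0.5104, -0.2177, 0.0882]
tool_rot: [0.794, 0.608, 0.0, 0.001]
force: [0.4, -1.3, 0.8]
finger_gap: 0.15
gripper_force: 51.5
```

```bash
python3 - <<'E'
from h import *
import cv2
s=manip.sense();M=R.from_quat(s['tool_rot']).as_matrix();print(s['tcp_pos'],M.round(3),s['force'],s['ft_torque'],s['finger_gap'],s['gripper_force'])
ry=np.array([-.0710,.9975,0]);print("rack y in tool",M.T@ry, "yaw",np.degrees(np.arctan2(M[1,0],M[0,0])))
a=cams.snapshot("scene")[175:275,170:320]
a=(255*np.clip(a/150,0,1)**.6).astype('uint8')
cv2.imwrite("pics/c6.png",cv2.resize(a,(800,533),interpolation=cv2.INTER_CUBIC)[:,:,::-1])
E
```

```text
[ 0.51042065 -0.21767598  0.08822438] [[ 0.261  0.965  0.001]
 [ 0.965 -0.261 -0.001]
 [-0.     0.001 -1.   ]] [ 0.36587336 -1.32104494  0.78052992] [-0.15269799 -0.03443471  0.13318734] 0.1504289681080858 51.457014083862305
rack y in tool [ 9.44418352e-01 -3.28817084e-01 -7.42577449e-04] yaw 74.87477259552459
```

View pics/c6.png

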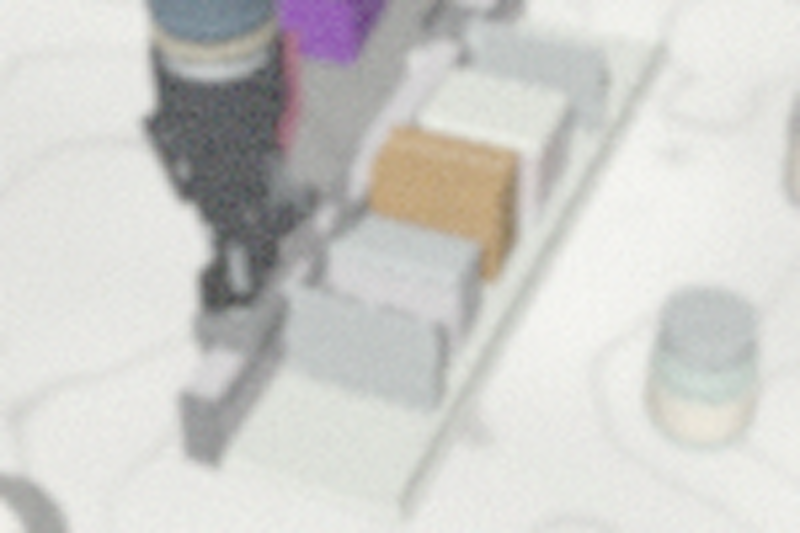

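The knob has turned to about 71° (1.24 rad): the bar at (240,280) now runs along the rail, and all the packages are upright. I'll slide slowly along the rack's +y, which is (0.944, -0.329) in the tool frame.

Emit:
carry_out:
  targets:
    - [[0.14, -0.05, 0, 0, 0, 0, 0.8], [0.38, -0.13, 0, 0, 0, 0, 0.8], [0.66, -0.23, 0, 0, 0, 0, 0.8], [0.94, -0.33, 0, 0, 0, 0, 0.8], [1.23, -0.43, 0, 0, 0, 0, 0.8], [1.51, -0.53, 0, 0, 0, 0, 0.8], [1.79, -0.62, 0, 0, 0, 0, 0.8], [2.08, -0.72, 0, 0, 0, 0, 0.8], [2.36, -0.82, 0, 0, 0, 0, 0.8], [2.64, -0.92, 0, 0, 0, 0, 0.8], [2.93, -1.02, 0, 0, 0, 0, 0.8], [3.21, -1.12, 0, 0, 0, 0, 0.8]]

```text
t: 7.13
tcp_pos: [0.5078, -0.1832, 0.0882]
tool_rot: [0.793, 0.609, 0.0, 0.0]
force: [1.1, -2.0, 5.5]
finger_gap: 0.15
gripper_force: 51.6
```

Emit:
carry_out:
  targets:
    - [[0.28, -0.1, 0, 0, 0, 0, 0.8], [0.57, -0.2, 0, 0, 0, 0, 0.8], [0.85, -0.3, 0, 0, 0, 0, 0.8], [1.13, -0.39, 0, 0, 0, 0, 0.8], [1.42, -0.49, 0, 0, 0, 0, 0.8], [1.7, -0.59, 0, 0, 0, 0, 0.8], [1.98, -0.69, 0, 0, 0, 0, 0.8], [2.27, -0.79, 0, 0, 0, 0, 0.8], [2.55, -0.89, 0, 0, 0, 0, 0.8], [2.83, -0.99, 0, 0, 0, 0, 0.8], [3.12, -1.09, 0, 0, 0, 0, 0.8], [3.4, -1.18, 0, 0, 0, 0, 0.8]]

```text
t: 8.13
tcp_pos: [0.5052, -0.1478, 0.0882]
tool_rot: [0.793, 0.609, -0.0, 0.001]
force: [-1.8, -3.7, 6.2]
finger_gap: 0.15
gripper_force: 51.5
```

Emit:
carry_out:
  targets:
    - [[0.28, -0.1, 0, 0, 0, 0, 0.8], [0.57, -0.2, 0, 0, 0, 0, 0.8], [0.85, -0.3, 0, 0, 0, 0, 0.8], [1.13, -0.39, 0, 0, 0, 0, 0.8], [1.42, -0.49, 0, 0, 0, 0, 0.8], [1.7, -0.59, 0, 0, 0, 0, 0.8], [1.98, -0.69, 0, 0, 0, 0, 0.8], [2.27, -0.79, 0, 0, 0, 0, 0.8], [2.55, -0.89, 0, 0, 0, 0, 0.8], [2.83, -0.99, 0, 0, 0, 0, 0.8], [3.12, -1.09, 0, 0, 0, 0, 0.8], [3.4, -1.18, 0, 0, 0, 0, 0.8]]

```text
t: 9.13
tcp_pos: [0.5025, -0.113, 0.0882]
tool_rot: [0.793, 0.609, -0.001, 0.001]
force: [-1.2, -7.4, 4.4]
finger_gap: 0.146
gripper_force: 51.3
```

Emit:
carry_out:
  targets:
    - [[0.19, -0.07, 0, 0, 0, 0, 0.8], [0.38, -0.13, 0, 0, 0, 0, 0.8], [0.57, -0.2, 0, 0, 0, 0, 0.8], [0.76, -0.26, 0, 0, 0, 0, 0.8], [0.94, -0.33, 0, 0, 0, 0, 0.8], [1.13, -0.39, 0, 0, 0, 0, 0.8], [1.32, -0.46, 0, 0, 0, 0, 0.8], [1.51, -0.53, 0, 0, 0, 0, 0.8], [1.7, -0.59, 0, 0, 0, 0, 0.8], [1.89, -0.66, 0, 0, 0, 0, 0.8], [2.08, -0.72, 0, 0, 0, 0, 0.8], [2.27, -0.79, 0, 0, 0, 0, 0.8]]

```text
t: 10.13
tcp_pos: [0.5007, -0.0891, 0.0882]
tool_rot: [0.793, 0.609, -0.001, 0.001]
force: [-1.3, -7.9, 4.4]
finger_gap: 0.151
gripper_force: 51.4
```

```bash
python3 - <<'E'
from h import *
import cv2
s=manip.sense();ry=np.array([-.0710,.9975,0])
o=np.array([.56487,-.0269,0]);rel=s['tcp_pos']-o
print("knob rack y",rel@ry,"gap est",.1305-(rel@ry+.025),"Fy",s['force']@ry,s['force'])
a=cams.snapshot("top");a=np.mean([cams.snapshot("top") for _ in range(4)],0)[160:240,165:365]
b=np.mean([cams.snapshot("scene") for _ in range(4)],0)[175:275,190:315]
a=cv2.resize((a*1.5).clip(0,255).astype('uint8'),(800,320),interpolation=cv2.INTER_CUBIC)
b=cv2.resize((b*1.5).clip(0,255).astype('uint8'),(350,280),interpolation=cv2.INTER_CUBIC)
c=np.zeros((600,800,3),'uint8');c[:320]=a;c[320:,:350]=b
cv2.imwrite("pics/c7.png",c[:,:,::-1])
E
```

```text
knob rack y -0.05747305936920305 gap est 0.16297305936920306 Fy -7.775292547629338 [-1.29475509 -7.8869375   4.39227533]
```

View pics/c7.png

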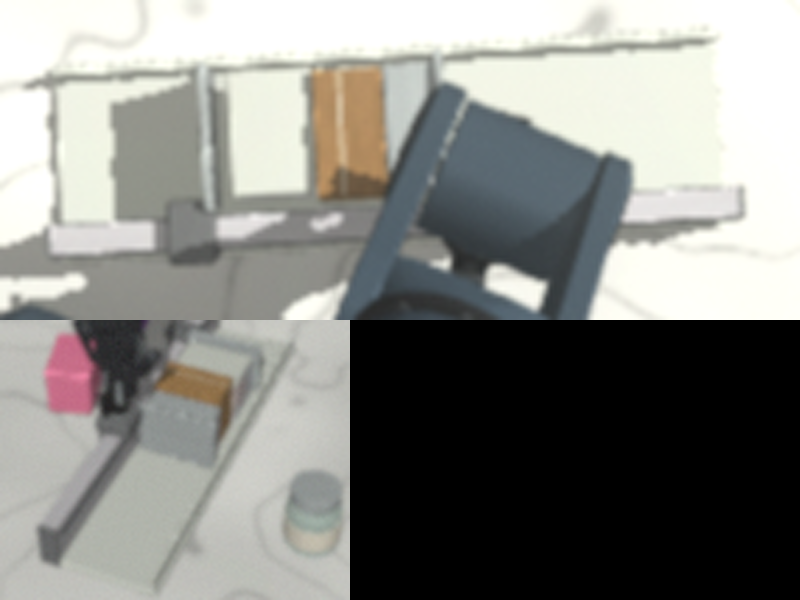

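The row is together except for about 12 mm before the end plate (plate face x≈213, tub edge ≈228), and the end plate hasn't moved. I'll go on in 1 mm steps.

Emit:
carry_out:
  targets:
    - [[0.09, -0.03, 0, 0, 0, 0, 0.8], [0.19, -0.07, 0, 0, 0, 0, 0.8], [0.28, -0.1, 0, 0, 0, 0, 0.8], [0.38, -0.13, 0, 0, 0, 0, 0.8], [0.47, -0.16, 0, 0, 0, 0, 0.8], [0.57, -0.2, 0, 0, 0, 0, 0.8], [0.66, -0.23, 0, 0, 0, 0, 0.8], [0.76, -0.26, 0, 0, 0, 0, 0.8]]

```text
t: 11.25
tcp_pos: [0.5001, -0.0811, 0.0882]
tool_rot: [0.793, 0.609, -0.001, 0.001]
force: [-1.7, -7.2, 5.0]
finger_gap: 0.153
gripper_force: 51.4
```

Emit:
carry_out:
  targets:
    - [[0.09, -0.03, 0, 0, 0, 0, 0.8], [0.14, -0.05, 0, 0, 0, 0, 0.8], [0.19, -0.07, 0, 0, 0, 0, 0.8]]

```text
t: 11.5
tcp_pos: [0.4999, -0.079, 0.0882]
tool_rot: [0.793, 0.609, -0.001, 0.001]
force: [-1.0, -6.9, 5.0]
finger_gap: 0.154
gripper_force: 51.5
```

Emit:
carry_out:
  targets:
    - [[0.05, -0.02, 0, 0, 0, 0, 0.8], [0.09, -0.03, 0, 0, 0, 0, 0.8], [0.09, -0.03, 0, 0, 0, 0, 0.8]]

```text
t: 11.75
tcp_pos: [0.4999, -0.078, 0.0882]
tool_rot: [0.793, 0.609, -0.001, 0.001]
force: [-1.0, -7.2, 5.1]
finger_gap: 0.152
gripper_force: 51.4
```

Emit:
carry_out:
  targets:
    - [[0.05, -0.02, 0, 0, 0, 0, 0.8], [0.09, -0.03, 0, 0, 0, 0, 0.8], [0.09, -0.03, 0, 0, 0, 0, 0.8]]

```text
t: 12.0
tcp_pos: [0.4998, -0.077, 0.0882]
tool_rot: [0.793, 0.609, -0.001, 0.001]
force: [-0.8, -7.0, 4.8]
finger_gap: 0.155
gripper_force: 51.4
```

Emit:
carry_out:
  targets:
    - [[0.05, -0.02, 0, 0, 0, 0, 0.8], [0.09, -0.03, 0, 0, 0, 0, 0.8], [0.09, -0.03, 0, 0, 0, 0, 0.8]]

```text
t: 12.25
tcp_pos: [0.4997, -0.0761, 0.0882]
tool_rot: [0.793, 0.609, -0.001, 0.001]
force: [-0.5, -7.1, 6.3]
finger_gap: 0.147
gripper_force: 51.4
```

```bash
python3 - <<'E'
from h import *
import cv2
a=np.mean([cams.snapshot("top") for _ in range(8)],0)[165:220,205:285]
a=(a*1.5).clip(0,255).astype('uint8')
cv2.imwrite("pics/c8.png",cv2.resize(a,(800,550),interpolation=cv2.INTER_CUBIC)[:,:,::-1])
print(manip.sense()['force'])
E
```

```text
[-2.02247636 -6.09634036  6.00116839]
```

View pics/c8.png

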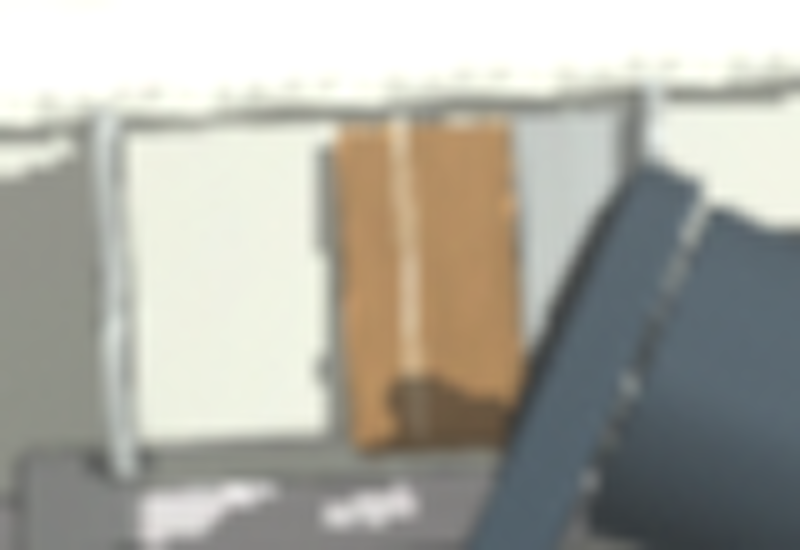

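```bash
python3 - <<'E'
from h import *
P=lambda x,y,z:ray("top",205+(x+.5)/10-.5,165+(y+.5)/10-.5,z)
ry=np.array([-.0710,.9975,0]);o=np.array([.56487,-.0269,0])
for n,x,y,z in [("end",122,130,.085),("end low",136,460,.085),("endback",90,130,.085),("stop",640,100,.085),("stopback",664,100,.085),("tubL",128,250,.08),("tubR",328,250,.08),("teaL",345,250,.088),("teaR",517,250,.088),("tinL",520,150,.078),("tinR",618,150,.078)]:
    print(n,((P(x,y,z)-o)@ry).round(4))
E
```

```text
end 0.1285
end low 0.1288
endback 0.1376
stop -0.0197
stopback -0.0265
tubL 0.1288
tubR 0.0717
teaL 0.0665
teaR 0.0177
tinL 0.0153
tinR -0.0128
```

The gap measures about 150 mm ± 2 mm with no rise in force, so the row is at the edge of contact. I'll take one or two more 1 mm steps by feel.

Emit:
carry_out:
  targets:
    - [[0.05, -0.02, 0, 0, 0, 0, 0.8], [0.09, -0.03, 0, 0, 0, 0, 0.8], [0.09, -0.03, 0, 0, 0, 0, 0.8]]

```text
t: 12.9
tcp_pos: [0.4997, -0.0758, 0.0882]
tool_rot: [0.793, 0.609, -0.001, 0.001]
force: [-0.6, -9.9, 5.0]
finger_gap: 0.151
gripper_force: 51.3
```

Emit:
carry_out:
  targets:
    - [[0.05, -0.02, 0, 0, 0, 0, 0.8], [0.09, -0.03, 0, 0, 0, 0, 0.8], [0.09, -0.03, 0, 0, 0, 0, 0.8]]

```text
t: 13.15
tcp_pos: [0.4998, -0.0755, 0.0882]
tool_rot: [0.793, 0.61, -0.001, 0.002]
force: [-1.4, -11.4, 5.0]
finger_gap: 0.152
gripper_force: 50.8
```

Contact is felt: the force rose from 7 to 11 N while the stop hardly advanced. Now I'll tighten the knob.

Emit:
carry_out:
  targets:
    - [[0, 0, 0, 0, 0, 3, 0.8], [0, 0, 0, 0, 0, 9, 0.8], [0, 0, 0, 0, 0, 15, 0.8], [0, 0, 0, 0, 0, 21, 0.8], [0, 0, 0, 0, 0, 27, 0.8], [0, 0, 0, 0, 0, 33, 0.8], [0, 0, 0, 0, 0, 39, 0.8], [0, 0, 0, 0, 0, 45, 0.8], [0, 0, 0, 0, 0, 51, 0.8], [0, 0, 0, 0, 0, 57, 0.8], [0, 0, 0, 0, 0, 63, 0.8], [0, 0, 0, 0, 0, 68, 0.8]]

```text
t: 14.15
tcp_pos: [0.4999, -0.0755, 0.0882]
tool_rot: [0.998, 0.06, 0.0, 0.002]
force: [-1.3, -10.8, 4.8]
finger_gap: 0.154
gripper_force: 51.0
```

Emit:
carry_out:
  targets:
    - [[0, 0, 0, 0, 0, 2, 0.8], [0, 0, 0, 0, 0, 3, 0.8], [0, 0, 0, 0, 0, 3, 0.8], [0, 0, 0, 0, 0, 3, 0.8]]

```text
t: 14.48
tcp_pos: [0.4999, -0.0756, 0.0882]
tool_rot: [0.999, 0.036, 0.0, 0.002]
force: [-2.6, -10.8, 5.4]
finger_gap: 0.151
gripper_force: 50.9
```

```bash
python3 - <<'E'
from h import *
s=manip.sense();M=R.from_quat(s['tool_rot']).as_matrix();print(s['tcp_pos'],np.degrees(np.arctan2(M[1,0],M[0,0]))-4.07,s['force'],s['ft_torque'],s['finger_gap'],s['gripper_force'])
E
```

```text
[ 0.49992743 -0.07556805  0.08824663] 0.04092737860886064 [ -2.61968853 -10.83742358   5.38259988] [-1.7192393   0.245078    0.05593268] 0.1506853374123124 50.85617244243622
```

The knob is back at about 0°. Release, then straight up.

Emit:
carry_out:
  targets:
    - [[0, 0, 0, 0, 0, 0, 1.6], [0, 0, 0, 0, 0, 0, 2.5], [0, 0, 0, 0, 0, 0, 4], [0, 0, 0, 0, 0, 0, 4], [0, 0, 0, 0, 0, 0, 4], [0, 0, -0.5, 0, 0, 0, 4], [0, 0, -1.5, 0, 0, 0, 4], [0, 0, -3, 0, 0, 0, 4], [0, 0, -5, 0, 0, 0, 4], [0, 0, -7, 0, 0, 0, 4], [0, 0, -9, 0, 0, 0, 4], [0, 0, -11, 0, 0, 0, 4]]

```text
t: 15.48
tcp_pos: [0.4994, -0.0727, 0.1998]
tool_rot: [0.999, 0.035, 0.0, 0.0]
force: [-0.9, -0.1, -0.3]
finger_gap: 0.47
gripper_force: 0.0
```

Emit:
carry_out:
  targets:
    - [[-3, 0, -2, 0, 0, 0, 4], [-6, 0, -4, 0, 0, 0, 4], [-9, 0, -5, 0, 0, 0, 4], [-12, 0, -6, 0, 0, 0, 4], [-12, 0, -6, 0, 0, 0, 4], [-12, 0, -6, 0, 0, 0, 4]]

```text
t: 15.98
tcp_pos: [0.3792, -0.0811, 0.2593]
tool_rot: [0.999, 0.034, 0.001, 0.001]
force: [0.8, 1.3, -0.2]
finger_gap: 0.465
gripper_force: 0.0
```

```bash
python3 - <<'E'
from h import *
import cv2
a=np.mean([cams.snapshot("top") for _ in range(8)],0)[160:240,165:365]
b=np.mean([cams.snapshot("scene") for _ in range(4)],0)[165:275,190:315]
c=np.zeros((600,800,3),'uint8')
c[:320]=cv2.resize((a*1.5).clip(0,255).astype('uint8'),(800,320),interpolation=cv2.INTER_CUBIC)
c[320:,:318]=cv2.resize((b*1.5).clip(0,255).astype('uint8'),(318,280),interpolation=cv2.INTER_CUBIC)
cv2.imwrite("pics/c9.png",c[:,:,::-1])
s=manip.sense();print(s['tcp_pos'],s['force'],s['t'])
E
```

```text
[ 0.37999616 -0.08119838  0.2576871 ] [0.68821573 0.23490303 0.18278998] 16.5833
```

View pics/c9.png

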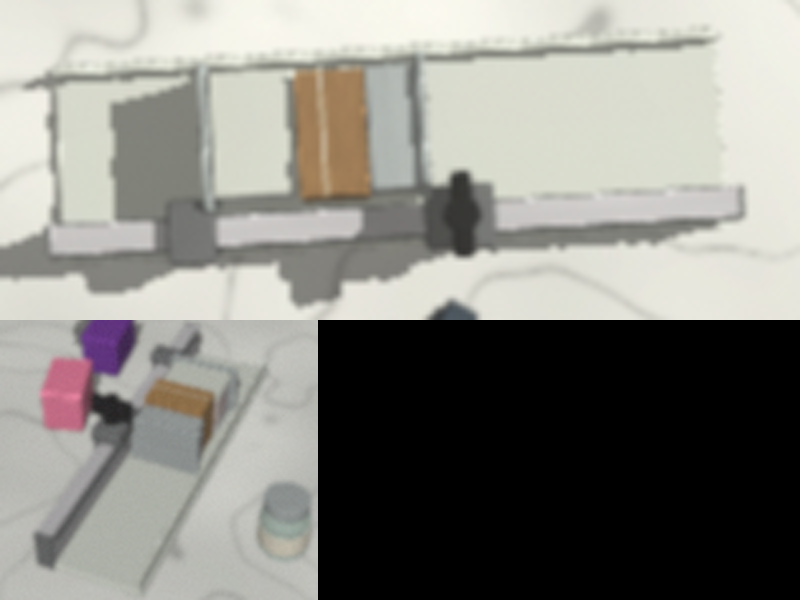

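The row is closed between the end plate (x≈208, where it was) and the stop (x≈418). The packages are upright, the knob bar at (461,213) lies across the rail, and the arm is clear.

```bash
python3 -c "
from station import sign_off
print(sign_off())"
```

```text
the job is handed in; nothing more can be done
None
```

I loosened the knob, closed the row against the end plate without visibly shifting it, turned the knob back to about 0 rad and let go; the job is handed in at about 16.6 s, and no verdict was returned.

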